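Put the lever tray right

ROBOT

A 7-joint arm with a two-finger parallel gripper is mounted at the origin on the work surface. World frame = base frame: x ahead of the robot, y to its left, z up, the work surface at z = 0. Lengths are in mm, angles in rad, forces in N, time in s.
With the tool pointing down it reaches from about 400 to 875 mm from the base axis. Payload 4.4 kg.
Tool frame: the origin (TCP) lies between the finger pads; the fingertips stand 17 mm ahead of it and the grasp point (between the pads) lies 2 mm behind it; z points along the fingers, y is the line along which they close (so a half turn about z gives the same grasp; the last joint's range is limited). The gripper opens to 85 mm and grips with 20 to 120 N. Pads are 22 mm wide; open, the fingers measure 114 mm over their backs; the gripper's body (76 mm by 85 mm) begins 54 mm behind the grasp point. The pads swing forward as they close: fully open they stand 13 mm farther back than shut.
Start: joints at [-1.36, 0.628, 0.038, 1.517, -0.027, 0.996, -0.02], TCP at [177.607, 625.279, 248.313] pointing down, gripper open.
Joint ranges: [-3.06, 3.06], [-0.37, 2.12], [-1.25, 1.32], [0.18, 2.47], [-1.1, 4.24], [0.23, 1.98], [-2.94, 2.94]. Speed limits (rad/s): [2.57, 2.57, 3.14, 3.14, 3.14, 3.14, 3.14].

INTERFACE

Orientations are given as [roll, pitch, yaw] about the fixed x, y, z axes, in that order (R = Rz(yaw) Ry(pitch) Rx(roll)).
In Python, from cell import sensors, get_image, ctrl gives the robot as it stands.
- The arm moves only by the tool send_rows, never from a script. Its argument "series" is a list of rows, each a list of 3 entries, a list of its own where there are three numbers: the finger opening in mm, from 0 to 85.4, then the shift along the world's x, y, z in units of 60 mm (1.0 is 60 mm), then the turn, a rotation vector about the world's x, y, z in units of 5 degrees (1.0 is 5 degrees). A call has 1 to 8 rows; each row shifts and turns the commanded pose from where the row before left it; what a row does not reach is not made up. A row lasts 1/8 s, in which the tool goes at most 62.5 mm and 10.7 degrees, less where a joint would pass 70% of its speed; a pose out of reach is approached as far as the arm can. A call is refused whole if a number of a shift passes 1 or a number of a turn 1, either way. A call with a gripper value outside its range is refused whole. The fingers move at their own pace and stop on an object; the grip force is fixed at half the most. Time passes only in rows, so rows that do not move let the fingers close. It gives the time, the measured TCP pose, the force, the opening and the grip force at its end, in the units of the state.
- sensors.read_state(): the state, without advancing time (a new reading comes with each control period).
- get_image(name): name is "scene" or "top" or "wrist"; returns a dict with "img" (480x640x3 uint8, red, green, blue), "depth" (480x640 float32, mm along the optical axis (not along the pixel's ray), 0 where there is no reading), "vfov" (degrees; the focal length in pixels is half the picture's height over the tangent of half this angle, whatever the lens; pixels are square), "cx", "cy" (the principal point, pixels), "world_to_cam" (4x4, takes a point from world to camera coordinates). Camera axes: x right, y down, z forward; pixel columns grow to the right and rows downward; lengths in mm; the calibration is good to about 2 mm. The wrist camera is an equidistant fisheye: a pixel r from the principal point sees the ray r / f radians off the axis. A picture is of the moment at which its call begins.
- ctrl.finish_job(): hands the job in; it is judged then, once.
The state is a dict: "clock": time; "qpos": joint angles; "qd": joint speeds; "tau": joint torques, N m; "eef_pos": TCP position; "tool_rot": TCP orientation; "force": force on the tool from outside, world axes, zero at the start; "torque": the same for the moment, N m; "width": finger opening in mm; "gripper_force": force on a finger pad.
Only numpy, scipy, OpenCV 4.12 (cv2) and the standard library are available. Lean on these libraries where they do the work, as an engineer would, in place of code of your own. Each camera call takes 0.05 s, during which the arm holds its last target. There are 200 camera calls.

TASK

The plywood tray is for the set of three tire levers, but the lockring tool has been left in one of its three places and the third lever is lying out on the bench. Put the lockring tool away in the open tin, lying right down inside so that the lid could shut, and lay the stray lever in the place it leaves, straight and level with the other two and pointing the same way, to make one neat, evenly spaced row. Set both down rather than dropping them, and leave the other two levers and the multi-tool, coaster, bell and pedal lying near by where they are.

Things in the scene. Friction and masses are not known exactly. Their poses are not given: they have to be found in the camera images.
- tray: shallow plywood tray with dark rubber liner, fixed, 200 mm along its x, 220 mm along y. Origin: centre of its underside, z up. Liner 5 mm above the bench; rim 8 mm thick, 16 mm high. Three places side by side along y, 60 mm apart, no dividers. At the start two levers and the lockring tool lie in them along x, in any order
- place_1 (a point): centre of the tray's +y place, on the liner (tray x 0, y +60 mm, z 5 mm); axes parallel to the tray's
- place_2 (a point): centre of the tray's middle place, on the liner (tray x 0, y 0, z 5 mm); axes parallel to the tray's
- place_3 (a point): centre of the tray's -y place, on the liner (tray x 0, y -60 mm, z 5 mm); axes parallel to the tray's
- lever_a: yellow plastic tire lever in the tray, 140 mm long, 35 g, tip towards the tray's +x. Origin at mid-length on its underside, x towards the spoon tip, z up. Straight shank from x -50 to +30 mm, 20 mm wide, 11 mm high; at +x a narrower spoon tip curls up to 18 mm; the other end is a flat J-shaped spoke hook, 7 mm thick, open to +y
- lever_b: tire lever exactly like lever_a, the other one already in the tray, pointing the same way
- lever_c: tire lever exactly like lever_a, lying flat on the bench outside the tray, to the left or right of it, turned any way
- lever_a_tip (a point): end of lever_a's spoon tip (lever x +70 mm, 16 mm up)
- lever_b_tip (a point): end of lever_b's spoon tip (lever x +70 mm, 16 mm up)
- lever_c_tip (a point): end of lever_c's spoon tip (lever x +70 mm, 16 mm up)
- lockring_tool: chrome cassette lockring tool lying flat, 170 mm long, about 220 g. Origin at mid-length on its underside, x towards the head, z up. Flat handle 20 mm wide, 10 mm high, from x -85 to +27 mm; round head 38 mm across, 11 mm high, centred at x +66 mm, with a splined nose 24 mm across standing up to 26 mm and a thin pin to 34 mm
- lockring_grip (a point): best point to grip the lockring tool: on its handle near the centre of mass (tool x +15 mm, 5 mm up; 20 mm wide across y)
- lockring_head (a point): centre of the lockring tool's head (tool x +66 mm, 11 mm up)
- lockring_tail (a point): handle end of the lockring tool (tool x -80 mm, 5 mm up)
- tin: matte green metal box, open, fixed, left or right of the tray. Origin: centre of its underside, z up. 150 mm along its x, 210 mm along y, 60 mm high; walls and floor 4 mm. Lid hinged on the +x rim, swung back (does not move), sloping from the rim down to the bench at x +220 mm. A multi-tool lies along the +x wall: free floor x -70 to +25 mm, y -100 to +100 mm
- multitool: folding multi-tool, 36 x 94 x 19 mm, lying in the tin along its +x wall (centre near tin x +48 mm), long way along the tin's y; origin at the centre of its underside
- coaster: round white ceramic coaster, 94 mm across, 8 mm thick, on the bench; origin at the centre of its underside
- bell: brass bicycle bell, dome 56 mm across, 36 mm high, on the bench; origin at the centre of its underside
- pedal: black flat bicycle pedal, 95 x 90 x 26 mm plus a short steel axle stub, on the bench beyond the tray; origin at the centre of its underside
Mind the look-alikes: they are no part of the job. What is shaped like the lever_c but white is not meant.

How it is judged (in metres and radians):
At the end, for the whole second after the job is handed in: Lockring tool inside the tin, both ends below the rim (36 mm up at most). Stray lever flat in the place it left: within 13 mm along and across, within 0.2 rad, tip as the others', which moved under 12 mm, still straight. All at rest; multi-tool, coaster, bell, pedal moved under 25 mm (x of lockring_head in the frame of tin between -0.073 and 0.073 m and y of lockring_head in the frame of tin between -0.103 and 0.103 m and z of lockring_head in the frame of tin between 0 and 0.036 m and x of lockring_tail in the frame of tin between -0.073 and 0.073 m and y of lockring_tail in the frame of tin between -0.103 and 0.103 m and z of lockring_tail in the frame of tin between 0 and 0.036 m and ((x of lever_c in the frame of place_1 between -0.013 and 0.013 m and y of lever_c in the frame of place_1 between -0.013 and 0.013 m) or (x of lever_c in the frame of place_2 between -0.013 and 0.013 m and y of lever_c in the frame of place_2 between -0.013 and 0.013 m) or (x of lever_c in the frame of place_3 between -0.013 and 0.013 m and y of lever_c in the frame of place_3 between -0.013 and 0.013 m)) and z of lever_c in the frame of tray between 0.001 and 0.009 m and angle between lever_c's own z axis and vertical below 0.1 rad and angle between the x axis of each of lever_c, lever_a, lever_b and the x axis of tray, either way round below 0.2 rad and x of lever_c_tip in the frame of tray above 0.03 m and distance of each of lever_a, lever_b from where it was at the start of the episode below 0.012 m and linear speed of each of lever_a, lever_b, lever_c, lockring_tool below 0.02 m/s); the robot touches nothing.
It fails at once if the multi-tool in the tin is moved more than 25 mm (distance of multitool from where it was at the start of the episode above 0.025 m).
It fails at once if the coaster, bell or pedal is moved more than 25 mm (distance of any of coaster, bell, pedal from where it was at the start of the episode above 0.025 m).
It fails at once if the lockring tool is dropped (falls free from more than about 40 mm) (linear speed of lockring_tool above 0.9 m/s and contact force between the fingers and lockring_tool below 0.1 N).
It fails at once if the stray lever is dropped (falls free from more than about 40 mm) (linear speed of lever_c above 0.9 m/s and contact force between the fingers and lever_c below 0.1 N).
It also fails if it takes over 64 s, if anything falls off the work surface, if the arm or the gripper's body presses on something with over 40 N, if the wrist force passes 120 N, or if a joint passes its speed limit or range.

## Working session

There is one attempt and no reset: what is moved stays moved. The work goes in short steps, Python scripts to look and compute and a tool call to move; the robot and the scene stay as the last step left them, time stands still between calls to the robot, and variables do not carry over. Pictures are saved under pics/ and viewed, at most 10 in all, crops included, and the job is handed in when it is done.

Besides the shell and the picture viewer there is one more tool, called after "Request:" in YAML: its name, and indented under it one key for each argument. send_rows: Moves the arm, as the interface text tells. Its arguments: {"type":"object","properties":{"series":{"type":"array"}},"required":["series"]}

```bash
ls; mkdir -p pics; cat > h.py <<'E'
import numpy as np, cv2
from cell import sensors, get_image, ctrl
def px2w(d,u,v,z):
    "pixel -> world point on plane z (pinhole)"
    f=240/np.tan(np.radians(d['vfov'])/2); T=np.array(d['world_to_cam']); R,t=T[:3,:3],T[:3,3]
    r=R.T@np.array([(u-d['cx'])/f,(v-d['cy'])/f,1]); c=-R.T@t
    return c+r*(z-c[2])/r[2]
def cloud(d):
    "depth -> world xyz per pixel"
    f=240/np.tan(np.radians(d['vfov'])/2); T=np.array(d['world_to_cam']); R,t=T[:3,:3],T[:3,3]
    v,u=np.mgrid[:480,:640]; Z=d['depth']
    P=np.stack([(u-d['cx'])/f*Z,(v-d['cy'])/f*Z,Z],-1)
    return (P-t)@R
E
python3 - <<'E'
from h import *
for n in ['top','scene']:
    d=get_image(n); cv2.imwrite(f'pics/{n}0.png',d['img'][...,::-1]); np.savez(f'{n}0.npz',**d)
    print(n,d['vfov'],d['cx'],d['cy'],np.round(np.array(d['world_to_cam']),3).tolist())
print(sensors.read_state())
E
```

```text
pics
top 48.8015425084927 320.2296829915322 238.87621765904515 [[0.005, -1.0, 0.003, -20.754], [-0.989, -0.006, -0.147, 565.042], [0.147, -0.002, -0.989, 1319.091], [0.0, 0.0, 0.0, 1.0]]
scene 54.307571459738256 319.6703566156048 239.965983477923 [[0.646, 0.763, 0.011, -341.974], [0.62, -0.517, -0.59, -308.966], [-0.445, 0.388, -0.807, 1312.555], [0.0, 0.0, 0.0, 1.0]]
{'clock': 0.1, 'qpos': array([-1.35981863,  0.62929614,  0.03845385,  1.51826373, -0.0270126 ,
        0.99630954, -0.02000943]), 'qd': array([ 0.00051267, -0.00059072,  0.00208744, -0.00348005,  0.00032196,
        0.00012456,  0.00140343]), 'tau': array([ 3.83113176e-03, -5.64532721e+01,  1.23068534e+00, -1.93975264e+01,
        1.12814654e-02,  5.31904574e-03,  2.01202766e-06]), 'eef_pos': array([177.4430403 , 624.75400907, 247.45501014]), 'tool_rot': array([-3.13983412e+00,  1.49088121e-05,  2.86479142e+00]), 'force': array([-0.32833726,  0.34954361,  0.12963941]), 'torque': array([-0.02593456, -0.00405854,  0.01485962]), 'gripper_force': 0.0, 'width': 84.92919815342533}
```

View pics/top0.png

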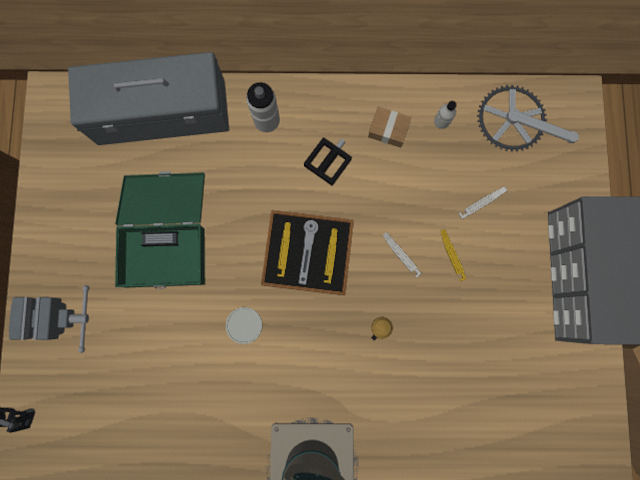

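View pics/scene0.png

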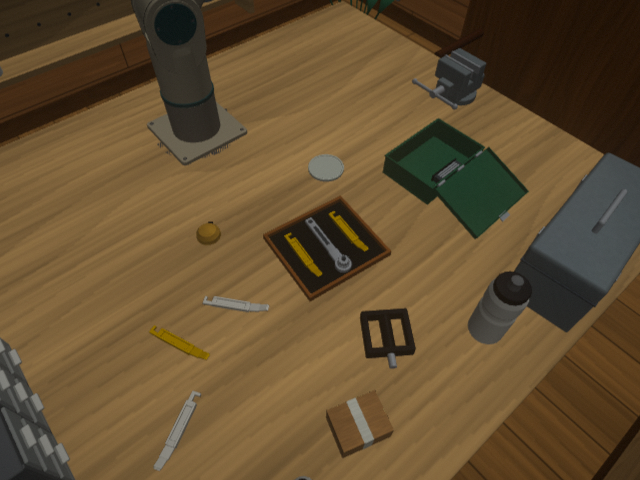

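The top view shows the tray at (308,252), with yellow levers at (284,250) and (331,255) and the lockring tool between them at (309,252), so the middle place is the one to fill. The tin is at (160,255). Candidates for the stray lever are:
- yellow at (453,255)
- white at (402,255)
- white at (483,202)

The yellow one at (453,255) fits the description, and the brass bell at (381,327) is only similar in colour. I'll measure everything and check a close crop.

```bash
cat > m.py <<'E'
from h import *
d=dict(np.load('top0.npz')); im=d['img']; hsv=cv2.cvtColor(im,cv2.COLOR_RGB2HSV)
C=cloud(d)
def comps(m,amin=120):
    n,l,s,c=cv2.connectedComponentsWithStats(m.astype(np.uint8))
    return [(l==i) for i in range(1,n) if s[i,4]>amin]
def report(nm,k,z):
    v,u=np.nonzero(k); w=np.array([px2w(d,a,b,z) for a,b in zip(u,v)])[:,:2].astype(np.float32)
    (c,s,a)=cv2.minAreaRect(w); mu,E=cv2.PCACompute(w,None)
    print(nm,'px',u.mean().round(),v.mean().round(),'rect c',np.round(c,1),'size',np.round(s,1),'ang',round(a,1),'mean',mu.round(1),'pca',np.degrees(np.arctan2(E[0,1],E[0,0])).round(1),'zmed',np.median(C[k][:,2]).round(1),'zmax',np.percentile(C[k][:,2],98).round(1))
if __name__=='__main__':
    H,S,V=[hsv[...,i].astype(int) for i in range(3)]
    for k in comps((H>18)&(H<32)&(S>170)&(V>110)): report('yel',k,10)
    for k in comps((H>60)&(H<90)&(S>80),400): report('green',k,30)
    box=np.zeros((480,640),bool); box[215:290,268:350]=1
    for k in comps(box&(S<60)&(V>70),60): report('chrome',k,8)
    for k in comps(box&(V<60),400): report('liner',k,5)
    out=im[205:300,380:510]; out2=im[205:300,255:385]
    cv2.imwrite('pics/crop0.png',cv2.resize(np.vstack([out,out2])[...,::-1],None,fx=3,fy=3,interpolation=cv2.INTER_CUBIC))
E
python3 m.py
```

```text
yel px 284.0 249.0 rect c [543.   77.1] size [ 19.2 144.3] ang 82.7 mean [[543.   76.9]] pca -6.3 zmed 15.1 zmax 26.5
yel px 331.0 255.0 rect c [527.2 -45.8] size [ 19.2 144.1] ang 82.1 mean [[526.5 -45.7]] pca -7.3 zmed 15.1 zmax 25.5
yel px 452.0 255.0 rect c [ 530.5 -364.1] size [138.9  19.7] ang 22.4 mean [[ 530.2 -364.6]] pca 22.1 zmed 10.0 zmax 20.6
green px 160.0 199.0 rect c [672.2 403.7] size [130.4 226.8] ang 2.3 mean [[670.9 401.8]] pca 96.4 zmed 32.5 zmax 59.4
green px 160.0 257.0 rect c [522.4 397.2] size [156.7 225. ] ang 2.2 mean [[516.4 395. ]] pca 91.7 zmed 5.9 zmax 64.6
chrome px 307.0 248.0 rect c [536.   13.9] size [ 35.8 170.8] ang 85.0 mean [[546.4  16.3]] pca -8.3 zmed 15.7 zmax 33.8
liner px 308.0 252.0 rect c [536.   16.5] size [204.  183.2] ang 83.4 mean [[534.6  15.4]] pca 80.7 zmed 5.3 zmax 12.5
```

View pics/crop0.png

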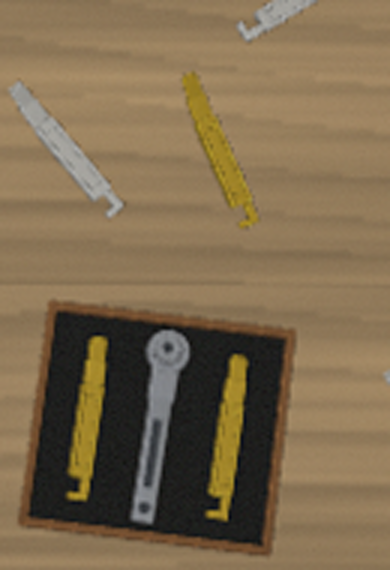

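The crop confirms the stray yellow lever: its spoon tip is at full-image px (443,230) and its hook at (463,279), so it points the same general way as the tray levers. Next I'll refine the tin rim, tray and lockring handle.

```bash
cat > m2.py <<'E'
from m import *
H,S,V=[hsv[...,i].astype(int) for i in range(3)]
reg=np.zeros((480,640),bool); reg[215:300,105:215]=1
Z=C[...,2]
g=reg&(H>60)&(H<90)&(S>80)
k=g&(Z>54)&(Z<66); P=C[k][:,:2]
print('rim px',k.sum(),'y pct',np.percentile(P[:,1],[0.5,2,98,99.5]).round(1),'x pct',np.percentile(P[:,0],[0.5,2,98,99.5]).round(1))
print('rim rect',cv2.minAreaRect(P.astype(np.float32)))
mid=P[(P[:,1]>310)&(P[:,1]<480)&(P[:,0]<500)]; print('-x rim line',np.polyfit(mid[:,1],mid[:,0],1), mid[:,0].mean())
f=g&(Z>1)&(Z<8); P=C[f][:,:2]; print('floor rect',cv2.minAreaRect(P.astype(np.float32)), np.median(Z[f]))
mt=reg&(Z>12)&(Z<32)&(S<80); print('multi rect',cv2.minAreaRect(C[mt][:,:2].astype(np.float32)),mt.sum())
box=np.zeros((480,640),bool); box[200:305,250:365]=1
w=box&(Z>12.5)&(Z<22)&(H<15)&(S>90); P=C[w][:,:2]; print('tray rect',cv2.minAreaRect(P.astype(np.float32)),w.sum())
b2=np.zeros((480,640),bool); b2[235:284,292:320]=1; 
hd=b2&(Z>11.5)&(S<60)&(V>60); P=C[hd][:,:2].astype(np.float32); print('handle',cv2.minAreaRect(P)); mu,E=cv2.PCACompute(P,None); print(mu,np.degrees(np.arctan2(E[0,1],E[0,0])))
n=np.zeros((480,640),bool); n[212:245,295:325]=1; n&=Z>24; n&=Z<33; print('nose',C[n].mean(0),n.sum())
sc=dict(np.load('scene0.npz')); h2=cv2.cvtColor(sc['img'],cv2.COLOR_RGB2HSV).astype(int); Cs=cloud(sc)
for k in comps((h2[...,0]>18)&(h2[...,0]<32)&(h2[...,1]>170)&(h2[...,2]>110)):
    print('scene yel',cv2.minAreaRect(Cs[k][:,:2].astype(np.float32)),np.median(Cs[k][:,2]))
E
python3 m2.py
```

```text
rim px 886 y pct [282.9 284.3 498.6 500.1] x pct [440.4 442.8 619.9 622.1]
rim rect ((534.3463745117188, 392.3074645996094), (182.21119689941406, 214.46942138671875), 2.3281824588775635)
-x rim line [-4.47537522e-02  4.64015714e+02] 446.2671096796983
floor rect ((519.080810546875, 397.7220764160156), (146.8485107421875, 194.53009033203125), 2.4004459381103516) 4.464217930357234
multi rect ((519.0965576171875, 389.62158203125), (146.6989288330078, 208.96774291992188), 2.1071126461029053) 545
tray rect ((535.3233642578125, 15.649444580078125), (219.01771545410156, 198.74679565429688), 83.2705307006836) 657
handle ((471.37127685546875, 14.849403381347656), (216.92181396484375, 45.4017219543457), 3.4763152599334717)
[[518.4215    18.785202]] -7.0598397
nose [601.750376     6.98296591  29.98635312] 55
scene yel ((761.0728149414062, -129.70797729492188), (88.6524429321289, 723.5906372070312), 47.190277099609375) 16.005821282382907
scene yel ((341.9502868652344, -175.46737670898438), (33.723453521728516, 38.502925872802734), 76.07377624511719) 34.738321622926456
scene yel ((743.277587890625, -194.72271728515625), (70.691650390625, 658.2742309570312), 55.99702072143555) 16.268504325393003
scene yel ((729.60693359375, -370.2246398925781), (68.03762817382812, 534.5584106445312), 89.17465209960938) 11.306526702969908
```

Request:
send_rows:
  series:
    - [45,[0.44,-0.73,0],[0,0,0.22]]
    - [45,[0.44,-0.73,0],[0,0,0.22]]
    - [45,[0.44,-0.73,0],[0,0,0.22]]
    - [45,[0.44,-0.73,0],[0,0,0.22]]
    - [45,[0.44,-0.73,0],[0,0,0.22]]
    - [45,[0.44,-0.73,0],[0,0,0.22]]
    - [45,[0.44,-0.73,0],[0,0,0.22]]
    - [45,[0.44,-0.73,0],[0,0,0.24]]

```text
clock: 1.1
eef_pos: [389.4, 273.3, 248.2]
tool_rot: [-3.141, -0.0, 3.021]
force: [-0.4, 0.8, -0.6]
width: 44.9
gripper_force: 0.0
```

Request:
send_rows:
  series:
    - [45,[0.44,-0.73,-0.3],[0,0,0]]
    - [45,[0.44,-0.73,-0.3],[0,0,0]]
    - [45,[0.44,-0.73,-0.3],[0,0,0]]
    - [45,[0.44,-0.73,-0.3],[0,0,0]]
    - [45,[0.44,-0.73,-0.3],[0,0,0]]
    - [45,[0.44,-0.71,-0.3],[0,0,0]]
    - [45,[0,0,-0.3],[0,0,0]]
    - [45,[0,0,0],[0,0,0]]

```text
clock: 2.1
eef_pos: [545.9, 12.8, 120.8]
tool_rot: [-3.141, -0.004, 3.019]
force: [-0.3, 0.1, 0.2]
width: 45.3
gripper_force: 0.0
```

Request:
send_rows:
  series:
    - [45,[0.08,0,-0.4],[0,0,0]]
    - [45,[0,0,-0.4],[0,0,0]]
    - [45,[0,0,-0.4],[0,0,0]]
    - [45,[0,0,-0.27],[0,0,0]]
    - [45,[0,0,-0.1],[0,0,0]]
    - [45,[0,0,0],[0,0,0]]

```text
clock: 2.85
eef_pos: [552.1, 13.5, 28.3]
tool_rot: [3.141, 0.0, 3.02]
force: [-0.9, -0.3, -0.4]
width: 45.2
gripper_force: 0.0
```

```bash
python3 - <<'E'
from h import *
for n in ['wrist']:
    d=get_image(n); cv2.imwrite('pics/w1.png',d['img'][...,::-1])
E
```

```text
(no output)
```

View pics/w1.png

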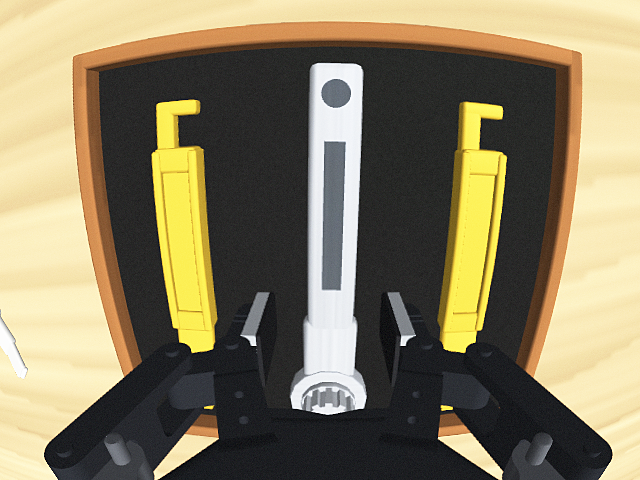

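The wrist view shows the lockring handle at (335,300), centred between the pads at about (255,320) and (400,320). Both levers, at (185,240) and (475,240), are clear of the fingers. I'll go down slightly and close.

Request:
send_rows:
  series:
    - [45,[0,0,-0.04],[0,0,0]]
    - [10,[0,0,0],[0,0,0]]
    - [10,[0,0,0],[0,0,0]]
    - [10,[0,0,0],[0,0,0]]
    - [10,[0,0,0],[0,0,0]]
    - [10,[0,0,0],[0,0,0]]

```text
clock: 3.65
eef_pos: [552.3, 13.3, 26.4]
tool_rot: [3.141, 0.001, 3.02]
force: [0.1, 0.5, 5.2]
width: 19.6
gripper_force: 58.5
```

Request:
send_rows:
  series:
    - [10,[0,0,0.15],[0,0,0]]
    - [10,[0,0,0.3],[0,0,0]]
    - [10,[0,0,0.4],[0,0,0]]
    - [10,[0,0,0.4],[0,0,0]]
    - [10,[0,0,0.4],[0,0,0]]
    - [10,[0,0,0.2],[0,0,0]]
    - [10,[0,0,0],[0,0,0]]

```text
clock: 4.53
eef_pos: [552.5, 13.3, 137.8]
tool_rot: [3.141, 0.002, 3.02]
force: [0.6, 0.4, -3.1]
width: 19.3
gripper_force: 58.7
```

Request:
send_rows:
  series:
    - [10,[-0.056,0.377,0],[0,0,-1]]
    - [10,[-0.056,0.377,0],[0,0,-1]]
    - [10,[-0.056,0.377,0],[0,0,-1]]
    - [10,[-0.056,0.377,0],[0,0,-1]]
    - [10,[-0.056,0.377,0],[0,0,-1]]
    - [10,[-0.056,0.377,0],[0,0,-1]]
    - [10,[-0.056,0.377,0],[0,0,-1]]
    - [10,[-0.056,0.377,0],[0,0,-1]]

```text
clock: 5.52
eef_pos: [524.2, 194.7, 135.6]
tool_rot: [-3.139, -0.001, 2.319]
force: [0.5, -0.6, -2.7]
width: 19.3
gripper_force: 58.9
```

Request:
send_rows:
  series:
    - [10,[-0.056,0.377,0],[0,0,-1]]
    - [10,[-0.056,0.377,0],[0,0,-1]]
    - [10,[-0.056,0.377,0],[0,0,-1]]
    - [10,[-0.056,0.377,0],[0,0,-1]]
    - [10,[-0.056,0.377,0],[0,0,-1]]
    - [10,[-0.056,0.377,0],[0,0,-1]]
    - [10,[-0.056,0.377,0],[0,0,-1]]
    - [10,[-0.056,0.377,0],[0,0,-1]]

```text
clock: 6.52
eef_pos: [497.3, 375.5, 135.3]
tool_rot: [-3.14, 0.002, 1.621]
force: [0.5, -0.5, -2.8]
width: 19.4
gripper_force: 58.9
```

Request:
send_rows:
  series:
    - [10,[0,0,0],[0,0,-0.16]]
    - [10,[0,0,0],[0,0,0]]

```text
clock: 6.78
eef_pos: [498.0, 373.9, 135.9]
tool_rot: [-3.141, 0.002, 1.61]
force: [-0.2, -1.0, -2.8]
width: 19.2
gripper_force: 58.9
```

```bash
python3 - <<'E'
from h import *
d=get_image('wrist'); cv2.imwrite('pics/w2.png',d['img'][...,::-1])
print(sensors.read_state()['qpos'])
E
```

```text
[-0.97272299  0.77573235  0.48095132  1.70474411 -0.47619911  0.78155895
 -0.22609309]
```

View pics/w2.png

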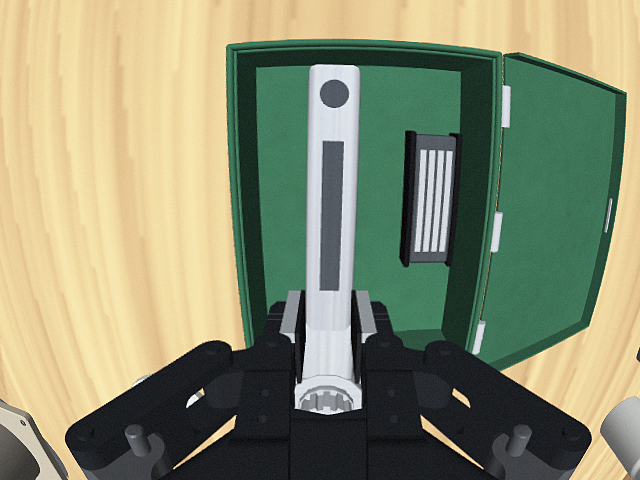

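The tool hangs straight over the tin floor, with its tail at (335,95) and the multi-tool clear at (432,200). Lowering it.

Request:
send_rows:
  series:
    - [10,[0,0.03,-0.35],[0,0,0]]
    - [10,[0,0,-0.4],[0,0,0]]
    - [10,[0,0,-0.4],[0,0,0]]
    - [10,[0,0,-0.3],[0,0,0]]
    - [10,[0,0,-0.2],[0,0,0]]
    - [10,[0,0,-0.08],[0,0,0]]
    - [10,[0,0,-0.04],[0,0,0]]
    - [10,[0,0,0],[0,0,0]]

```text
clock: 7.82
eef_pos: [498.5, 377.2, 31.0]
tool_rot: [3.141, -0.001, 1.61]
force: [0.9, -0.6, -2.6]
width: 19.7
gripper_force: 58.9
```

Request:
send_rows:
  series:
    - [10,[0,0,-0.04],[0,0,0]]
    - [10,[0,0,-0.03],[0,0,0]]
    - [10,[0,0,0],[0,0,0]]

```text
clock: 8.2
eef_pos: [498.3, 377.1, 26.3]
tool_rot: [3.141, -0.0, 1.61]
force: [-0.3, -0.2, -3.4]
width: 18.9
gripper_force: 59.0
```

Request:
send_rows:
  series:
    - [10,[0,0,-0.025],[0,0,0]]
    - [10,[0,0,0],[0,0,0]]
    - [22,[0,0,0],[0,0,0]]
    - [26,[0,0,0],[0,0,0]]
    - [36,[0,0,0],[0,0,0]]
    - [36,[0,0,0],[0,0,0]]

```text
clock: 8.95
eef_pos: [499.9, 377.2, 25.2]
tool_rot: [3.138, -0.001, 1.609]
force: [3.3, 0.4, 1.4]
width: 36.0
gripper_force: 0.0
```

Request:
send_rows:
  series:
    - [36,[0,0,0.1],[0,0,0]]
    - [36,[0,0,0.3],[0,0,0]]
    - [36,[0,0,0.4],[0,0,0]]
    - [36,[0,0,0.4],[0,0,0]]
    - [36,[0,0,0.4],[0,0,0]]
    - [36,[0,0,0.3],[0,0,0]]
    - [36,[0,0,0],[0,0,0]]

```text
clock: 9.82
eef_pos: [498.7, 377.6, 140.6]
tool_rot: [3.14, -0.002, 1.61]
force: [0.4, 0.1, 0.1]
width: 36.3
gripper_force: 0.0
```

```bash
python3 - <<'E'
from h import *
d=get_image('wrist'); cv2.imwrite('pics/w3.png',d['img'][...,::-1])
E
```

```text
(no output)
```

View pics/w3.png

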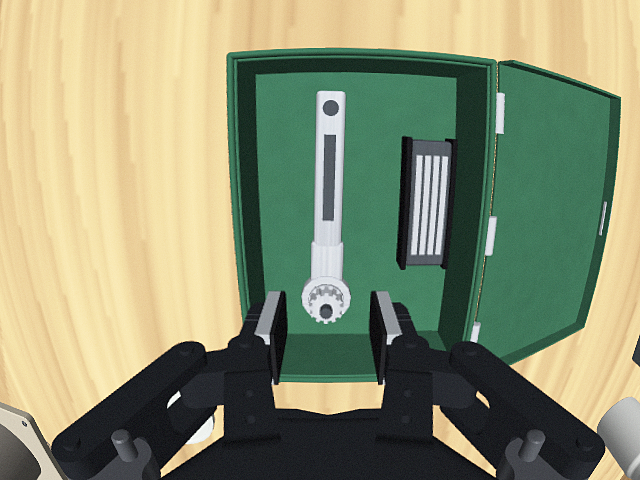

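The lockring tool lies flat on the tin floor, head at (326,298) and tail at (330,100), and the multi-tool at (430,200) hasn't moved. Moving on to the stray lever.

Request:
send_rows:
  series:
    - [45,[0.038,-0.883,0],[0,0,-1]]
    - [45,[0.038,-0.883,0],[0,0,-1]]
    - [45,[0.038,-0.883,0],[0,0,-1]]
    - [45,[0.038,-0.883,0],[0,0,-1]]
    - [45,[0.038,-0.883,0],[0,0,-1]]
    - [45,[0.038,-0.883,0],[0,0,-1]]
    - [45,[0.038,-0.883,0],[0,0,-1]]

```text
clock: 10.75
eef_pos: [513.3, 4.7, 137.9]
tool_rot: [-3.14, 0.001, 0.996]
force: [0.7, 0.4, -0.3]
width: 45.1
gripper_force: 0.0
```

Request:
send_rows:
  series:
    - [45,[0.038,-0.883,0],[0,0,-1]]
    - [45,[0.038,-0.883,0],[0,0,-1]]
    - [45,[0.038,-0.883,0],[0,0,-1]]
    - [45,[0.038,-0.883,0],[0,0,-1]]
    - [45,[0.038,-0.883,0],[0,0,-1]]
    - [45,[0.038,-0.883,0],[0,0,-1]]
    - [45,[0.038,-0.883,0],[0,0,-1]]
    - [45,[0,0,0],[0,0,0]]

```text
clock: 11.75
eef_pos: [527.6, -370.2, 137.9]
tool_rot: [3.139, 0.004, 0.381]
force: [-0.3, 0.0, -0.0]
width: 44.8
gripper_force: 0.0
```

Request:
send_rows:
  series:
    - [45,[0.05,0.1,-0.3],[0,0,0]]
    - [45,[0,0,-0.4],[0,0,0]]
    - [45,[0,0,-0.4],[0,0,0]]
    - [45,[0,0,-0.4],[0,0,0]]
    - [45,[0,0,-0.2],[0,0,0]]
    - [45,[0,0,-0.15],[0,0,0]]
    - [45,[0,0,0],[0,0,0]]

```text
clock: 12.62
eef_pos: [533.1, -358.0, 27.3]
tool_rot: [-3.141, 0.0, 0.389]
force: [0.2, -0.7, 0.9]
width: 45.4
gripper_force: 0.0
```

```bash
python3 - <<'E'
from h import *
d=get_image('wrist'); cv2.imwrite('pics/w4.png',d['img'][...,::-1])
E
```

```text
(no output)
```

View pics/w4.png

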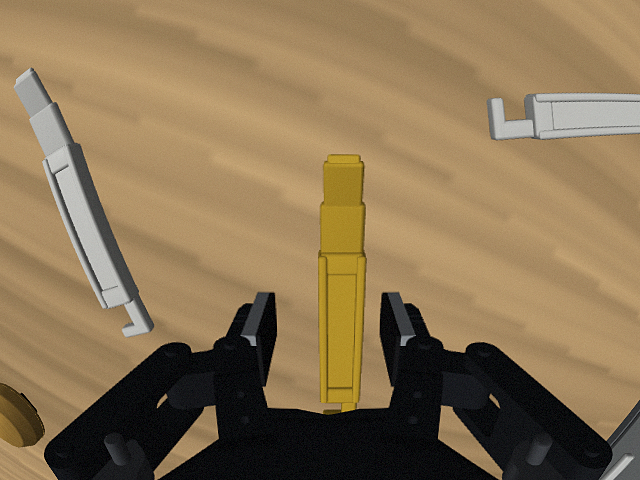

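The yellow lever runs from its tip at (343,160) to its shank at (342,330). The pads' midpoint is at about (327,320), roughly 5 mm off, which agrees with the pose reading. I'll correct that, lower and grip.

Request:
send_rows:
  series:
    - [45,[-0.043,-0.1,0],[0,0,0]]
    - [45,[0,0,-0.08],[0,0,0]]
    - [45,[0,0,0],[0,0,0]]
    - [45,[0,0,0],[0,0,0]]

```text
clock: 13.18
eef_pos: [530.7, -364.6, 23.0]
tool_rot: [-3.141, -0.0, 0.388]
force: [0.1, -0.1, 0.1]
width: 45.0
gripper_force: 0.0
```

Request:
send_rows:
  series:
    - [45,[0,0,-0.02],[0,0,0]]
    - [10,[0,0,0],[0,0,0]]
    - [10,[0,0,0],[0,0,0]]
    - [10,[0,0,0],[0,0,0]]
    - [10,[0,0,0],[0,0,0]]
    - [10,[0,0,0],[0,0,0]]
    - [10,[0,0,0],[0,0,0]]

```text
clock: 14.05
eef_pos: [530.7, -364.9, 22.0]
tool_rot: [3.141, -0.0, 0.388]
force: [0.3, 0.2, 5.1]
width: 17.9
gripper_force: 59.2
```

Request:
send_rows:
  series:
    - [10,[0,0,0.15],[0,0,0]]
    - [10,[0,0,0.35],[0,0,0]]
    - [10,[0,0,0.4],[0,0,0]]
    - [10,[0,0,0.4],[0,0,0]]
    - [10,[0,0,0.3],[0,0,0]]
    - [10,[0,0,0],[0,0,0]]

```text
clock: 14.8
eef_pos: [531.4, -365.4, 119.8]
tool_rot: [3.139, -0.002, 0.388]
force: [0.1, 0.3, -0.1]
width: 17.7
gripper_force: 58.7
```

```bash
python3 - <<'E'
from h import *
d=get_image('wrist'); cv2.imwrite('pics/w5.png',d['img'][...,::-1])
E
```

```text
(no output)
```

View pics/w5.png

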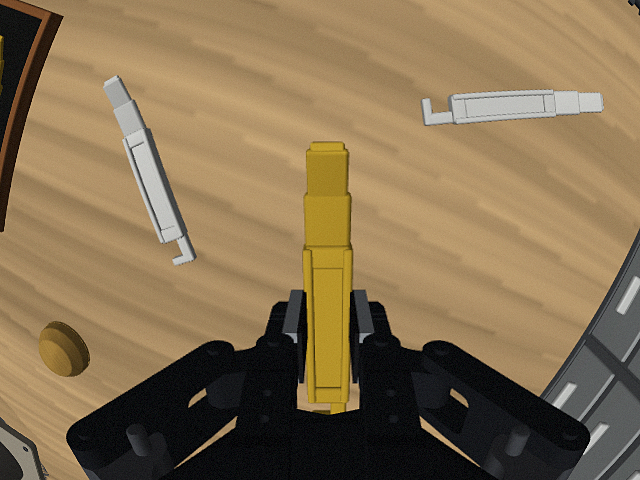

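Request:
send_rows:
  series:
    - [10,[0.01,0.79,0],[0,0,-0.725]]
    - [10,[0.01,0.79,0],[0,0,-0.725]]
    - [10,[0.01,0.79,0],[0,0,-0.725]]
    - [10,[0.01,0.79,0],[0,0,-0.725]]
    - [10,[0.01,0.79,0],[0,0,-0.725]]
    - [10,[0.01,0.79,0],[0,0,-0.725]]
    - [10,[0.01,0.79,0],[0,0,-0.725]]
    - [10,[0.01,0.79,0],[0,0,-0.725]]

```text
clock: 15.85
eef_pos: [534.7, 16.2, 116.9]
tool_rot: [3.141, 0.002, -0.12]
force: [1.2, 0.9, -0.9]
width: 17.8
gripper_force: 58.7
```

Request:
send_rows:
  series:
    - [10,[0,0,0],[0,0,0]]
    - [10,[0,0,0],[0,0,0]]

```text
clock: 16.1
eef_pos: [534.9, 14.0, 117.3]
tool_rot: [3.14, 0.001, -0.118]
force: [0.0, -0.1, 0.1]
width: 17.7
gripper_force: 58.8
```

Request:
send_rows:
  series:
    - [10,[0,0.02,-0.3],[0,0,0]]
    - [10,[0,0,-0.4],[0,0,0]]
    - [10,[0,0,-0.35],[0,0,0]]
    - [10,[0,0,-0.25],[0,0,0]]
    - [10,[0,0,-0.1],[0,0,0]]
    - [10,[0,0,0],[0,0,0]]
    - [10,[0,0,0],[0,0,0]]

```text
clock: 16.98
eef_pos: [535.7, 15.2, 34.1]
tool_rot: [3.141, -0.001, -0.119]
force: [0.1, 0.4, 0.1]
width: 17.9
gripper_force: 58.8
```

Request:
send_rows:
  series:
    - [10,[0,0,-0.06],[0,0,0]]
    - [10,[0,0,-0.04],[0,0,0]]
    - [10,[0,0,0],[0,0,0]]
    - [10,[0,0,0],[0,0,0]]

```text
clock: 17.48
eef_pos: [535.4, 15.7, 27.9]
tool_rot: [3.142, -0.0, -0.118]
force: [0.2, 0.1, -0.2]
width: 17.8
gripper_force: 58.8
```

Request:
send_rows:
  series:
    - [10,[0,0,-0.02],[0,0,0]]
    - [10,[0,0,0],[0,0,0]]
    - [21,[0,0,0],[0,0,0]]
    - [25,[0,0,0],[0,0,0]]
    - [40,[0,0,0],[0,0,0]]
    - [40,[0,0,0],[0,0,0]]

```text
clock: 18.23
eef_pos: [535.4, 15.7, 26.5]
tool_rot: [3.142, 0.0, -0.118]
force: [-0.8, -1.4, 0.0]
width: 39.8
gripper_force: 0.0
```

Request:
send_rows:
  series:
    - [40,[0,0,0.1],[0,0,0]]
    - [40,[0,0,0.3],[0,0,0]]
    - [40,[0,0,0.5],[0,0,0]]
    - [40,[0,0,0.6],[0,0,0]]
    - [40,[0,0,0.6],[0,0,0]]
    - [40,[-0.6,-0.3,0.3],[0,0,0]]
    - [40,[-0.5,-0.8,0],[0,0,0]]
    - [40,[0,-0.8,0],[0,0,0]]

```text
clock: 19.23
eef_pos: [467.2, -98.5, 172.0]
tool_rot: [-3.14, 0.0, -0.118]
force: [1.2, 0.8, -0.6]
width: 39.8
gripper_force: 0.0
```

Request:
send_rows:
  series:
    - [40,[0,-0.9,0],[0,0,0]]
    - [40,[0,-0.9,0],[0,0,0]]
    - [40,[0,-0.9,0],[0,0,0]]
    - [40,[0,-0.9,0],[0,0,0]]
    - [40,[0,0,0],[0,0,0]]
    - [40,[0,0,0],[0,0,0]]

```text
clock: 19.98
eef_pos: [469.1, -314.0, 171.2]
tool_rot: [-3.141, -0.0, -0.119]
force: [0.4, 0.3, -0.3]
width: 40.0
gripper_force: 0.0
```

```bash
python3 - <<'E'
from h import *
d=get_image('top'); np.savez('top1.npz',**d)
cv2.imwrite('pics/top1.png',cv2.resize(d['img'][150:350,100:480][...,::-1],None,fx=2,fy=2))
E
sed -i 's/top0.npz/top1.npz/; s/crop0/crop1/' m.py; python3 m.py; python3 m2.py | grep nose
```

```text
yel px 284.0 248.0 rect c [542.9  77.2] size [ 19.4 144.6] ang 82.7 mean [[544.1  76.9]] pca -6.7 zmed 15.0 zmax 24.8
yel px 309.0 239.0 rect c [569.3  12. ] size [19.3 76.5] ang 83.5 mean [[569.2  12.4]] pca -8.3 zmed 16.3 zmax 28.4
yel px 333.0 241.0 rect c [566.2 -49.9] size [19.1 65.9] ang 84.4 mean [[565. -51.]] pca -5.8 zmed 16.3 zmax 729.6
green px 160.0 199.0 rect c [672.1 403.7] size [130.2 226.8] ang 2.3 mean [[670.9 401.9]] pca 96.4 zmed 32.7 zmax 58.9
green px 159.0 256.0 rect c [522.2 397.1] size [156.  225.1] ang 2.4 mean [[519.6 397.3]] pca 93.2 zmed 6.3 zmax 64.7
chrome px 316.0 273.0 rect c [4.907e+02 4.000e-01] size [104.9 187.9] ang 0.3 mean [[479.3  -7.7]] pca 94.4 zmed 770.1 zmax 791.0
liner px 303.0 240.0 rect c [536.2  16.5] size [203.9 182.9] ang 83.6 mean [[567.9  27.4]] pca 107.1 zmed 5.2 zmax 12.9
nose [599.74349721   8.06507771  26.54350882] 12
```

View pics/top1.png

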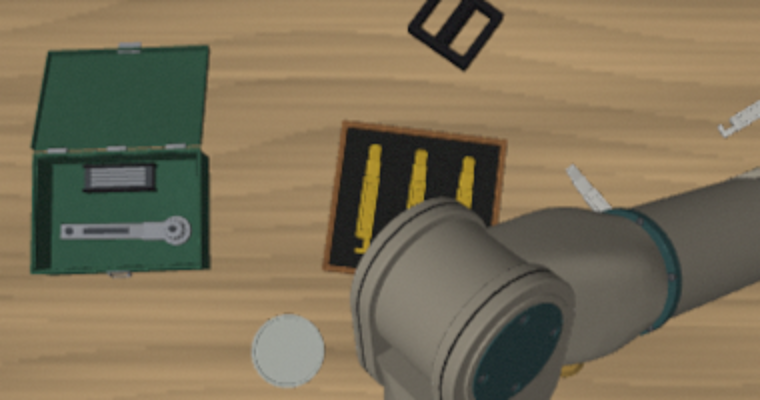

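The tool is flat in the tin at (62..190,230), and all three tips show in the tray, but the elbow hides the rest. I'll measure the full levers from the scene camera.

```bash
cat > v.py <<'E'
from h import *
d1=get_image('scene'); d0=dict(np.load('scene0.npz'))
for d in (d0,d1):
    h=cv2.cvtColor(d['img'],cv2.COLOR_RGB2HSV).astype(int); m=((h[...,0]>18)&(h[...,0]<32)&(h[...,1]>170)&(h[...,2]>110)).astype(np.uint8)
    n,l,s,c=cv2.connectedComponentsWithStats(m)
    for i in range(1,n):
        if s[i,4]>100:
            v,u=np.nonzero(l==i); w=np.array([px2w(d,a,b,14)[:2] for a,b in zip(u,v)],np.float32); r=cv2.minAreaRect(w)
            print(c[i].round(),np.round(r[0],1),np.round(r[1],1),round(r[2],1))
    print()
cv2.imwrite('pics/s1.png',cv2.resize(d1['img'][150:320,180:440][...,::-1],None,fx=3,fy=3))
E
python3 v.py
```

```text
[348. 231.] [540.2  77. ] [ 18.6 132.9] 83.2
[208. 229.] [ 328.  -170.3] [34.5 37.9] 75.9
[303. 255.] [523.8 -45.5] [ 18.4 131.2] 82.7
[180. 343.] [ 531.2 -366. ] [136.7  19.9] 22.7

[348. 231.] [539.5  76.9] [ 18.7 134.2] 83.0
[208. 230.] [ 329.7 -169.6] [45.5 38.7] 64.7
[327. 243.] [532.9  15.7] [ 19.1 133.7] 83.8
[303. 255.] [523.7 -45.8] [ 18.5 133.6] 82.4
```

View pics/s1.png

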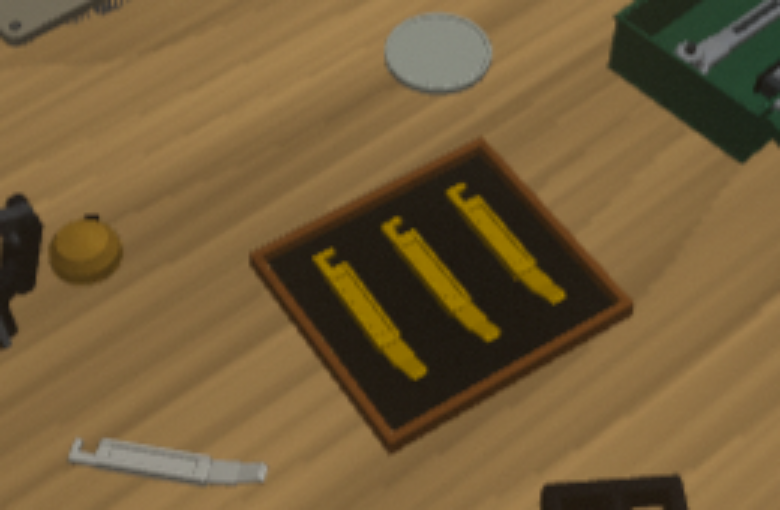

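The scene view shows the three levers in a neat parallel row at (365,310), (440,280) and (505,245). The placed lever is midway between its neighbours to within about 2 mm and within 1° of them, and the neighbours haven't moved. Handing in.

```bash
python3 -c "
from cell import ctrl
print(ctrl.finish_job())"
```

```text
the job is handed in; nothing more can be done
None
```

The job is handed in: the lockring tool lies flat in the tin, and the stray yellow lever is in the tray's middle place, in line with the other two and pointing the same way (no verdict came back).

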